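# Stow two padlocks in the tray's empty cells, found by touch

### The arm

A 6-joint arm with a two-finger parallel gripper is mounted at the origin on the work surface. World frame = base frame: x ahead of the robot, y to its left, z up, the work surface at z = 0. Lengths are in m, angles in rad, forces in N, time in s.
With the tool pointing down it reaches from about 0.35 to 0.85 m from the base axis. Payload 8.1 kg.
Tool frame: the origin (TCP) lies midway between the tips of the shut fingers; the grasp point (between the pads) lies 19 mm behind it; y points along the fingers, z is the direction in which the jaws open and shut, and the axes are right-handed (so a half turn about y gives the same grasp; the last joint's range is limited). The gripper opens to 85 mm and grips with 20 to 120 N. Pads are 22 mm wide; open, the fingers measure 114 mm over their backs; the gripper's body (76 mm by 85 mm) begins 54 mm behind the grasp point. The pads swing forward as they close: fully open they stand 13 mm farther back than shut.
Start: joints at [-1.288, 0.13, 1.488, -0, 1.523, -0.085], TCP at [0.216, -0.56, 0.231] pointing down, gripper open.
Joint ranges: [-2.96, 2.96], [-0.89, 2.26], [0.02, 2.5], [-1.34, 4.48], [0, 2.73], [-2.66, 2.66]. Speed limits (rad/s): [2.39, 2.39, 2.79, 3.14, 3.14, 3.14].

### API

Orientations are given as a 3x3 rotation matrix whose columns are the frame's x, y, z axes.
In Python, from plant import ctrl gives the robot as it stands. The module is installed in compiled form; this text tells all that it offers.
- The arm moves only by the tool arm_command, never from a script. Its argument "targets" is a list of rows, each a list of 4 numbers: the shift along the tool's x, y, z scaled (see below), then the turn about the tool's y scaled (see below). In form: [[tx, ty, tz, turn], ...]. A call has 1 to 20 rows; each row is the pose to reach, as a shift and turn from the pose measured when the call began, along the tool's axes at that moment; what a row does not reach only later rows make up. The controller multiplies each number of a shift by 0.12 m and each number of a turn by 30 degrees. A row lasts 1/8 s, in which the tool goes at most 62.5 mm and 10.7 degrees, less where a joint would pass 70% of its speed; a pose out of reach is approached as far as the arm can. A call with a number of a shift or a turn outside -1 to 1 is refused whole. A call with a gripper value outside its range is refused whole. "claw" is the opening, from 0 (shut) to 1 (fully open), set as the call begins (left out, the last holds). The fingers move at their own pace and stop on an object; "force" is the grip in N (left out, the last holds). Time passes only in rows, so rows that repeat a pose let the fingers close. It gives the time, the measured TCP pose, the force and the opening at its end, in the units of the state.
- ctrl.sense(): the state, without advancing time (a new reading comes with each control period).
- ctrl.grab_frame(name): name is "side" or "top"; returns a dict with "image" (480x640x3 uint8, red, green, blue), "intrinsics" (3x3 intrinsics, pixels), "R" (3x3) and "t" (3): a world point X has camera coordinates R X + t. Camera axes: x right, y down, z forward; pixel columns grow to the right and rows downward; lengths in m; the calibration is good to about 2 mm. A picture is of the moment at which its call begins. There is no depth.
- ctrl.finish_job(): hands the job in, once; it reports no verdict.
The state is a dict: "t": time; "q": joint angles; "dq": joint speeds; "tau": joint torques, N m; "ee_pos": TCP position; "eef_rot": TCP orientation; "wrist_force": force on the tool from outside, world axes, zero at the start; "wrist_torque": the same for the moment, N m; "finger_gap": finger opening in m.
Only numpy, scipy, OpenCV 4.12 (cv2) and the standard library are available. Lean on these libraries where they do the work, as an engineer would, in place of code of your own. Each camera call takes 0.05 s, during which the arm holds its last target. There are 200 camera calls.

### The job

Put the two padlocks away in the stock tray, one in each of its two empty cells, standing shackle up and sunk all the way to the bottom. All six cells look alike under their sprung dust covers, so feel for the empty ones: only there does the cover give way all the way down. Leave the other things on the bench where they are.

Things in the scene. Friction and masses are not known exactly. Their poses are not given: they have to be found in the camera images.
- tray: Grey plastic tray fixed to the bench, 170 mm (its x) by 200 mm (y), rim 50 mm high; origin at the centre of its underside, z up. 3 cells along x (pitch 54) by 2 along y (pitch 96), each mouth 44 (x) by 70 mm (y), walls between them 10 mm (x) or 26 mm (y) thick. Each cell is closed by a flat metal cover, its top 3 mm below the rim. Four cells, drawn anew each time, hold stock under the cover; two are empty.
- cell_0 (a point): Centre of a cell's mouth, at rim height: x -54, y -48 mm in the tray's frame; its number does not tell if it is empty. A cover slides straight down, staying level, against a light damped spring (1.1 N at first, 1.6 N at the bottom) and rises again when let go. With stock beneath it gives only 4 mm, then stops hard.
- cell_1 (a point): Centre of a cell's mouth, at rim height: x 0, y -48 mm in the tray's frame; its number does not tell if it is empty. In an empty cell the cover gives 34 mm, until its top is 13 mm above the bench, and is then the cell's floor; a padlock's own weight keeps it down.
- cell_2 (a point): Centre of a cell's mouth, at rim height: x +54, y -48 mm in the tray's frame; its number does not tell if it is empty. With stock beneath, its cover gives only 4 mm and then stops hard; empty, it gives 34 mm under a push of about 2 N.
- cell_3 (a point): Centre of a cell's mouth, at rim height: x -54, y +48 mm in the tray's frame; its number does not tell if it is empty. A cover slides straight down, staying level, against a light damped spring (1.1 N at first, 1.6 N at the bottom) and rises again when let go. With stock beneath it gives only 4 mm, then stops hard.
- cell_4 (a point): Centre of a cell's mouth, at rim height: x 0, y +48 mm in the tray's frame; its number does not tell if it is empty. In an empty cell the cover gives 34 mm, until its top is 13 mm above the bench, and is then the cell's floor; a padlock's own weight keeps it down.
- cell_5 (a point): Centre of a cell's mouth, at rim height: x +54, y +48 mm in the tray's frame; its number does not tell if it is empty. With stock beneath, its cover gives only 4 mm and then stops hard; empty, it gives 34 mm under a push of about 2 N.
- padlock_a: Padlock (the two are alike, 0.36 to 0.48 kg) standing shackle up. Brass body 30 (its x) by 56 (y) by 50 mm high; origin at the centre of its underside, z up. Shackle of 9 mm round steel: two legs 46 mm over their outsides along y, straight from 50 to 95 mm up, arch to 118. Grip it firmly across the legs' outsides, fingertips 55 to 65 mm above the underside. Fits a cell with y along the tray's y, either way round.
- padlock_b: Padlock (the two are alike, 0.36 to 0.48 kg) standing shackle up. Brass body 30 (its x) by 56 (y) by 50 mm high; origin at the centre of its underside, z up. Shackle of 9 mm round steel: two legs 46 mm over their outsides along y, straight from 50 to 95 mm up, arch to 118. Grip it firmly across the legs' outsides, fingertips 55 to 65 mm above the underside. Fits a cell with y along the tray's y, either way round.
- oil_can: Bystander: upright can, 54 mm across, 115 mm high, origin at the centre of its underside.
- mug: Bystander: white mug, 80 mm across, 90 mm high, origin at the centre of its underside.
- screwdriver: Bystander: screwdriver, 200 mm long, lying flat along its own x, handle to -x, origin about the middle of its underside.
Mind the look-alikes: they are no part of the job. What is shaped like the padlock_a but turquoise is not meant. Leave any orange look-alike of the padlock_b alone.

How it is judged:
At the end, for the whole second after the job is handed in: Both padlocks stand in tray cells (origin within 70 mm of the tray's centre along each of its axes), shackle up within 0.12 rad, the underside 8 to 17 mm above the tray's underside (13 mm is fully down), at rest (below 20 mm/s) and let go (x of padlock_a in the frame of tray between -0.07 and 0.07 m and y of padlock_a in the frame of tray between -0.07 and 0.07 m and z of padlock_a in the frame of tray between 0.008 and 0.017 m and angle between each of padlock_a, padlock_b's own z axis and vertical below 0.12 rad and linear speed of each of padlock_a, padlock_b below 0.02 m/s and x of padlock_b in the frame of tray between -0.07 and 0.07 m and y of padlock_b in the frame of tray between -0.07 and 0.07 m and z of padlock_b in the frame of tray between 0.008 and 0.017 m); the robot touches nothing.
It fails at once if the can is shifted by more than 30 mm (distance of oil_can from where it was at the start of the episode above 0.03 m).
It fails at once if the mug is shifted by more than 30 mm (distance of mug from where it was at the start of the episode above 0.03 m).
It fails at once if the screwdriver is shifted by more than 30 mm (distance of screwdriver from where it was at the start of the episode above 0.03 m).
It also fails if it takes over 67 s, if anything falls off the work surface, if the arm or the gripper's body presses on something with over 40 N, if the wrist force passes 120 N, or if a joint passes its speed limit or range.

## Working session

There is one attempt and no reset: what is moved stays moved. The work goes in short steps, Python scripts to look and compute and a tool call to move; the robot and the scene stay as the last step left them, time stands still between calls to the robot, and variables do not carry over. Pictures are saved under pics/ and viewed, about 8 in all and at most 12, crops included, and the job is handed in when it is done.

Besides the shell and the picture viewer there is one more tool, called after "Emit:" by a JSON object that holds its "method" and its "body". arm_command: Moves the arm, as the interface text tells. Shifts and turns lie within -1 to 1; 1 stands for 0.12 m of shift or 30 degrees of turn. Its arguments: {"type":"object","properties":{"targets":{"type":"array"},"claw":{"type":"number"},"force":{"type":"number"}},"required":["targets"]}

```bash
mkdir -p pics; cat > h.py <<'E'
import numpy as np, cv2
from plant import ctrl
def grab(n,save=None):
    f=ctrl.grab_frame(n)
    if save: cv2.imwrite('pics/'+save,f['image'][:,:,::-1])
    np.savez('cam_'+n,K=f['intrinsics'],R=f['R'],t=f['t']); return f
def w(n,u,v,z):
    c=np.load('cam_'+n+'.npz'); d=c['R'].T@np.linalg.inv(c['K'])@[u,v,1]; o=-c['R'].T@c['t']
    return np.round(o+d*(z-o[2])/d[2],4)
def px(n,X):
    c=np.load('cam_'+n+'.npz'); p=c['K']@(c['R']@np.array(X)+c['t']); return np.round(p[:2]/p[2],1)
def crop(src,dst,x0,y0,x1,y1,s):
    im=cv2.imread('pics/'+src)[y0:y1,x0:x1]; cv2.imwrite('pics/'+dst,cv2.resize(im,None,fx=s,fy=s,interpolation=cv2.INTER_CUBIC))
E
python3 - <<'E'
from h import *
for n in('top','side'):
    f=grab(n,n+'0.png'); print(f['intrinsics'],-f['R'].T@f['t'],f['R'])
s=ctrl.sense();print(s)
E
```

```text
[[612.61511735   0.         320.14749934]
 [  0.         612.61511735 247.83652245]
 [  0.           0.           1.        ]] [ 0.37338321 -0.03676389  1.52417809] [[ 0.00667936 -0.99976268 -0.02073589]
 [-0.98771779 -0.00335891 -0.15621233]
 [ 0.15610561  0.02152461 -0.98750581]]
[[552.2524012    0.         317.22188181]
 [  0.         552.2524012  247.85727016]
 [  0.           0.           1.        ]] [-0.05464248  0.84330301  0.83872098] [[-8.00537279e-01 -5.99282951e-01  1.00239961e-04]
 [-3.49991561e-01  4.67391762e-01 -8.11819468e-01]
 [ 4.86462715e-01 -6.49926831e-01 -5.83908505e-01]]
{'t': 0.1, 'q': array([-1.28840263e+00,  1.31060972e-01,  1.48915464e+00, -1.59059777e-06,
        1.52297985e+00, -8.53933429e-02]), 'dq': array([-1.21507476e-04, -2.03195770e-03, -2.97150691e-03,  5.49130196e-05,
        1.71834547e-03,  4.04658249e-04]), 'tau': array([ 1.22067664e-03, -5.70952928e+01, -5.01940584e+01, -1.49818443e-04,
        8.25866737e-03,  7.18883001e-06]), 'ee_pos': array([ 0.21562147, -0.55940626,  0.2303727 ]), 'eef_rot': array([[-9.33125304e-01, -4.48156702e-04,  3.59551063e-01],
       [-3.59551317e-01,  1.53887943e-03, -9.33124044e-01],
       [-1.35119939e-04, -9.99998716e-01, -1.59710266e-03]]), 'wrist_force': array([-0.20007273,  0.69755252, -0.3031671 ]), 'wrist_torque': array([ 0.05078356, -0.0044733 , -0.01768424]), 'finger_gap': 0.08504300882927307}
```

View pics/top0.png

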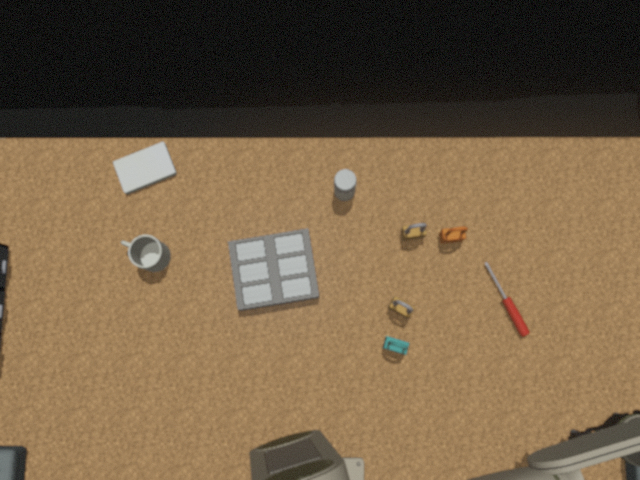

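View pics/side0.png

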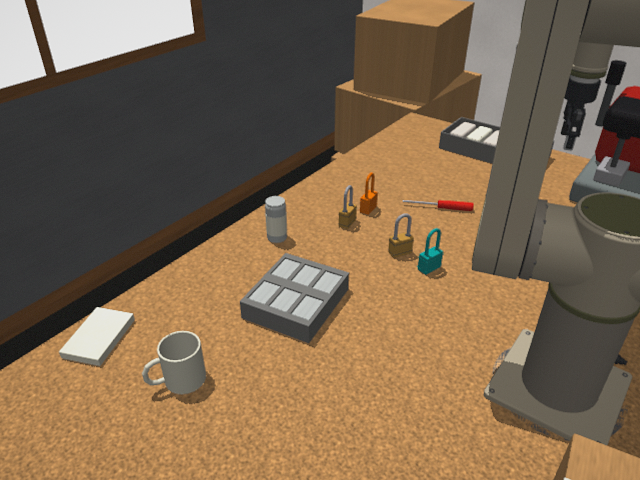

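Top view: brass padlocks are at (414,231) and (401,309). The look-alikes to avoid are orange at (454,234) and turquoise at (396,345). The tray is at (274,270), the can at (345,185), the mug at (148,252) and the screwdriver at (507,300). The side view agrees: brass at (347,207) and (402,236), orange at (369,195), turquoise at (431,252). I'll check this in a close crop.

```bash
python3 - <<'E'
from h import *
im=cv2.imread('pics/top0.png')
r=lambda a:cv2.resize(a,None,fx=4,fy=4,interpolation=cv2.INTER_CUBIC)
a=r(im[215:365,380:480]);b=r(im[220:320,225:325]);c=np.zeros((600,800,3),np.uint8);c[:,:400]=a;c[:400,400:]=b
cv2.imwrite('pics/crop0.png',c)
E
```

```text
(no output)
```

View pics/crop0.png

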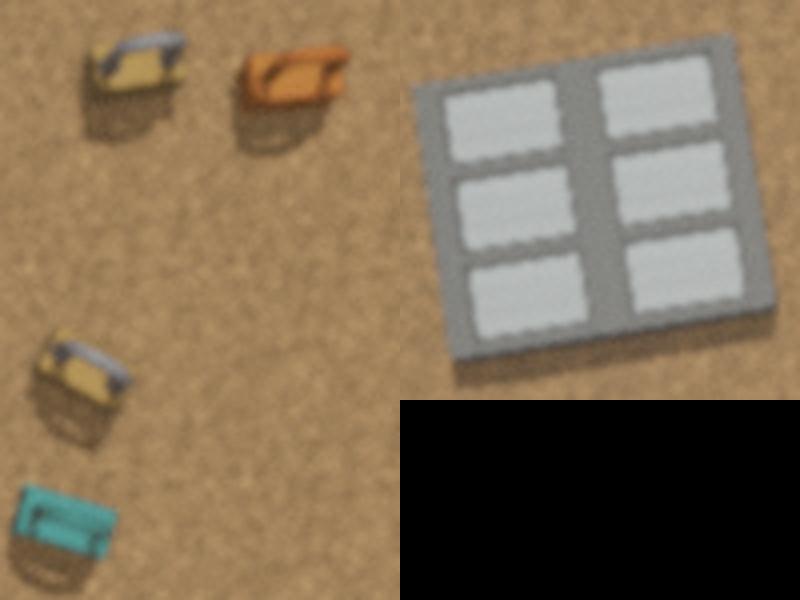

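Crop check: the brass bodies with steel shackles are the two targets. Their body-top centres are at about (414.8,231.5) and (401.2,307). The orange and turquoise ones are excluded. Tray rim corners are at (228.3,241.3), (308.8,228.8), (319,297) and (238.3,309.5).

```bash
python3 - <<'E'
from h import *
C=np.array([w('top',*p,.05) for p in((228.25,241.25),(308.75,228.75),(319,297),(238.25,309.5))])
print(C); c=C.mean(0); ang=np.arctan2(*((C[0]-C[3]+C[1]-C[2])[[1,0]])); 
yy=(C[0]-C[1]+C[3]-C[2]); ang2=np.arctan2(-yy[0],yy[1]); print('tray',c,np.degrees([ang,ang2]), np.linalg.norm(C[0]-C[1]),np.linalg.norm(C[1]-C[2]))
a=(ang+ang2)/2
R=np.array([[np.cos(a),-np.sin(a)],[np.sin(a),np.cos(a)]])
for i in range(6): 
    p=c[:2]+R@[(-.054,0,.054)[i%3],(-.048,.048)[i//3]]; print(i,p.round(4),'top px',px('top',[*p,.047]),'side px',px('side',[*p,.047]))
f=lambda x,y:(380+x/4,215+y/4)
A=w('top',*f(139,66),.05);B=w('top',*f(85,368),.05); print('A',A,'B',B)
for e in [((97,92),(185,80)),((38,370),(112,408)),((58,328),(130,375))]:
    d=w('top',*f(*e[0]),.05)-w('top',*f(*e[1]),.05); print('y-axis ang',np.degrees(np.arctan2(-d[0],d[1])),np.linalg.norm(d))
print('side px of shackle tops',px('side',[*A[:2],.118]),px('side',[*B[:2],.118]),'bodies',px('side',[*A[:2],.025]),px('side',[*B[:2],.025]))
E
```

```text
[[ 0.622   0.2206  0.05  ]
 [ 0.6537  0.0236  0.05  ]
 [ 0.4866 -0.0027  0.05  ]
 [ 0.4556  0.1914  0.05  ]]
tray [0.554475 0.108225 0.05    ] [9.4483918  9.10798849] 0.19953418253522376 0.1691570276400008
0 [0.5089 0.0521] top px [296.4 287.8] side px [327.3 281.3]
1 [0.5622 0.0609] top px [293.1 265.9] side px [306.4 274.4]
2 [0.6155 0.0696] top px [289.9 244.3] side px [286.1 267.8]
3 [0.4934 0.1469] top px [257.2 294. ] side px [307.2 306.5]
4 [0.5467 0.1556] top px [254.1 272. ] side px [285.3 298.8]
5 [0.6    0.1643] top px [251.1 250.4] side px [264.2 291.4]
A [ 0.6475 -0.2352  0.05  ] B [ 0.4637 -0.1998  0.05  ]
y-axis ang 8.08511745407227 0.054037116873497264
y-axis ang -27.085907551579922 0.049195528252067786
y-axis ang -33.22197516671143 0.05092317743424892
side px of shackle tops [349.  185.7] [403.1 213.6] bodies [347.8 215.4] [399.8 244.6]
```

```bash
cat >> h.py <<'E'
def go(x,y,z,jaw):
    "scaled shift/turn to TCP (x,y,z), jaw = world angle of tool z in deg"
    s=ctrl.sense(); R=s['eef_rot']; d=R.T@(np.array([x,y,z])-s['ee_pos'])/.12
    yaw=np.degrees(np.arctan2(R[1,2],R[0,2])); dt=(jaw-yaw+180)%360-180
    print('t',round(s['t'],2),'pos',s['ee_pos'].round(4),'yaw',yaw.round(1),'F',s['wrist_force'].round(1),'gap',round(s['finger_gap'],4),'q6',s['q'][5].round(2),'| shift',d.round(3),'turn',round(-dt/30,3))
E
cat > c.py <<'E'
import sys; from h import *; go(*map(float,sys.argv[1:]))
E
```

Emit:
{"method": "arm_command", "body": {"targets": [[-1, 0, -0.95, 0], [-1, 0, -0.95, 0], [-1, 0, -0.95, 0], [-1, 0, -0.95, 0]], "claw": 0}}

```text
t: 0.6
ee_pos: [0.2877, -0.4075, 0.2303]
eef_rot: [[-0.932, -0.0, 0.363], [-0.363, 0.002, -0.932], [-0.001, -1.0, -0.002]]
wrist_force: [-0.6, -0.9, 0.0]
finger_gap: 0.0126
```

Emit:
{"method": "arm_command", "body": {"targets": [[-1, 0, -0.95, 0], [-1, 0, -0.95, 0], [-1, 0, -0.95, 0], [-1, 0, -0.95, 0]]}}

```text
t: 1.1
ee_pos: [0.3591, -0.2562, 0.2306]
eef_rot: [[-0.931, -0.0, 0.366], [-0.366, 0.003, -0.931], [-0.001, -1.0, -0.002]]
wrist_force: [0.1, 0.0, 0.2]
finger_gap: 0.0001
```

Emit:
{"method": "arm_command", "body": {"targets": [[-1, 0, -0.95, 0], [-1, 0, -0.95, 0], [-1, 0, -0.95, 0], [-1, 0, -0.95, 0]]}}

```text
t: 1.6
ee_pos: [0.4298, -0.1054, 0.2308]
eef_rot: [[-0.93, -0.0, 0.368], [-0.368, 0.003, -0.93], [-0.001, -1.0, -0.003]]
wrist_force: [-0.3, -0.6, -0.7]
finger_gap: -0.0001
```

```bash
python3 c.py 0.509 0.052 0.1 -80.7
```

```text
t 1.6 pos [ 0.4298 -0.1054  0.2308] yaw -68.4 F [-0.3 -0.6 -0.7] gap -0.0001 q6 0.83 | shift [-1.096  1.093 -0.973] turn 0.411
```

Emit:
{"method": "arm_command", "body": {"targets": [[-1, 0.5, -0.97, 0.41], [-1, 1, -0.97, 0.41], [-1, 1, -0.97, 0.41], [-1, 1, -0.97, 0.41], [-1, 1, -0.97, 0.41], [-1, 1, -0.97, 0.41]]}}

```text
t: 2.35
ee_pos: [0.4989, 0.0455, 0.1117]
eef_rot: [[-0.987, -0.0, 0.161], [-0.161, 0.002, -0.987], [-0.0, -1.0, -0.002]]
wrist_force: [-0.0, -0.1, 0.2]
finger_gap: 0.0
```

```bash
python3 c.py 0.509 0.052 0.05 -80.7
```

```text
t 2.35 pos [0.4989 0.0455 0.1117] yaw -80.8 F [-0.  -0.1  0.2] gap 0.0 q6 1.4 | shift [-0.092  0.514 -0.039] turn -0.002
```

Emit:
{"method": "arm_command", "body": {"targets": [[-0.09, 0.45, -0.04, 0], [-0.09, 0.5, -0.04, 0], [-0.09, 0.54, -0.04, 0], [-0.09, 0.57, -0.04, 0], [-0.09, 0.6, -0.04, 0], [-0.09, 0.6, -0.04, 0], [-0.09, 0.6, -0.04, 0]]}}

```text
t: 3.22
ee_pos: [0.5092, 0.0522, 0.0402]
eef_rot: [[-0.987, 0.001, 0.161], [-0.161, 0.002, -0.987], [-0.001, -1.0, -0.002]]
wrist_force: [0.9, -0.3, 1.2]
finger_gap: 0.0001
```

Only 1.2 N at 7 mm depth, so this cell looks empty. I'll push further to confirm.

Emit:
{"method": "arm_command", "body": {"targets": [[0, 0.05, 0, 0], [0, 0.1, 0, 0], [0, 0.15, 0, 0], [0, 0.18, 0, 0], [0, 0.18, 0, 0]]}}

```text
t: 3.85
ee_pos: [0.5087, 0.0522, 0.018]
eef_rot: [[-0.987, -0.0, 0.161], [-0.161, 0.002, -0.987], [0.0, -1.0, -0.002]]
wrist_force: [-0.3, -0.9, 0.5]
finger_gap: 0.0001
```

Emit:
{"method": "arm_command", "body": {"targets": [[0, -0.2, 0, 0], [0, -0.35, 0, 0], [-0.45, -0.35, 0, 0], [-0.45, -0.35, 0, 0], [-0.45, -0.27, 0, 0], [-0.45, -0.23, 0, 0], [-0.45, -0.2, 0, 0], [-0.45, -0.18, 0, 0], [-0.45, -0.18, 0, 0]]}}

```text
t: 4.97
ee_pos: [0.5611, 0.0608, 0.0425]
eef_rot: [[-0.987, -0.002, 0.161], [-0.161, 0.002, -0.987], [0.001, -1.0, -0.002]]
wrist_force: [-17.2, -0.9, 29.2]
finger_gap: 0.0001
```

```bash
python3 c.py 0.562 0.061 0.04 -80.7
```

```text
t 4.97 pos [0.5611 0.0608 0.0425] yaw -80.7 F [-17.2  -0.9  29.2] gap 0.0001 q6 1.42 | shift [-0.008  0.021 -0.   ] turn -0.001
```

Cell 0 is empty (it gave 29 mm at about 1 N). Cell 1 is stocked (hard stop at 0.0425 m, 29 N). Cell 2 is next.

Emit:
{"method": "arm_command", "body": {"targets": [[0, -0.17, 0, 0], [-0.2, -0.17, 0, 0], [-0.45, -0.17, 0, 0], [-0.45, -0.17, 0, 0], [-0.45, -0.08, 0, 0], [-0.45, -0.04, 0, 0], [-0.45, -0.01, 0, 0], [-0.45, 0.015, 0, 0], [-0.45, 0.015, 0, 0]]}}

```text
t: 6.1
ee_pos: [0.6133, 0.0694, 0.0427]
eef_rot: [[-0.987, -0.004, 0.161], [-0.161, 0.001, -0.987], [0.004, -1.0, -0.002]]
wrist_force: [-15.7, -1.9, 22.7]
finger_gap: 0.0001
```

```bash
python3 c.py 0.600 0.1643 0.041 -80.7
```

```text
t 6.1 pos [0.6133 0.0694 0.0427] yaw -80.7 F [-15.7  -1.9  22.7] gap 0.0001 q6 1.44 | shift [-0.018  0.015 -0.798] turn -0.001
```

Cell 2 is stocked. Cell 5 is next.

Emit:
{"method": "arm_command", "body": {"targets": [[0, -0.17, 0, 0], [0, -0.17, -0.4, 0], [-0.02, -0.17, -0.8, 0], [-0.02, -0.17, -0.8, 0], [-0.02, -0.08, -0.8, 0], [-0.02, -0.04, -0.8, 0], [-0.02, -0.01, -0.8, 0], [-0.02, 0.015, -0.8, 0], [-0.02, 0.015, -0.8, 0]]}}

```text
t: 7.22
ee_pos: [0.5999, 0.1634, 0.0427]
eef_rot: [[-0.987, -0.005, 0.16], [-0.16, 0.001, -0.987], [0.005, -1.0, -0.001]]
wrist_force: [-12.0, -4.3, 17.7]
finger_gap: -0.0
```

```bash
python3 c.py 0.5467 0.1556 0.041 -80.7
```

```text
t 7.22 pos [0.5999 0.1634 0.0427] yaw -80.8 F [-12.   -4.3  17.7] gap -0.0 q6 1.59 | shift [ 0.448  0.017 -0.007] turn -0.002
```

Cell 5 is stocked. Cell 4 is next.

Emit:
{"method": "arm_command", "body": {"targets": [[0, -0.17, 0, 0], [0.2, -0.17, 0, 0], [0.45, -0.17, 0, 0], [0.45, -0.17, 0, 0], [0.45, -0.08, 0, 0], [0.45, -0.04, 0, 0], [0.45, -0.01, 0, 0], [0.45, 0.015, 0, 0], [0.45, 0.015, 0, 0]]}}

```text
t: 8.35
ee_pos: [0.5467, 0.1548, 0.0411]
eef_rot: [[-0.987, -0.005, 0.16], [-0.16, 0.0, -0.987], [0.005, -1.0, -0.001]]
wrist_force: [-0.1, -0.0, 1.4]
finger_gap: 0.0001
```

```bash
python3 c.py 0.4934 0.1469 0.041 -80.7
```

```text
t 8.35 pos [0.5467 0.1548 0.0411] yaw -80.8 F [-0.1 -0.   1.4] gap 0.0001 q6 1.59 | shift [ 0.449  0.003 -0.007] turn -0.002
```

Cell 4 gives way too (1.4 N at 6 mm). I'll push it deeper to confirm, then lift and head for padlock A with the gripper partly open.

Emit:
{"method": "arm_command", "body": {"targets": [[0, 0.05, 0, 0], [0, 0.1, 0, 0], [0, 0.15, 0, 0], [0, 0.19, 0, 0], [0, 0.19, 0, 0]]}}

```text
t: 8.98
ee_pos: [0.546, 0.1547, 0.0175]
eef_rot: [[-0.987, -0.007, 0.16], [-0.16, 0.0, -0.987], [0.007, -1.0, -0.001]]
wrist_force: [-0.0, 1.4, 0.4]
finger_gap: -0.0001
```

Emit:
{"method": "arm_command", "body": {"targets": [[0, -0.4, 0, 0], [0, -0.8, 0, 0], [0, -1, 0.4, 0], [0, -1, 0.8, 0], [0, -1, 1, 0], [0, -1, 1, 0]]}}

```text
t: 9.72
ee_pos: [0.5657, 0.0346, 0.1371]
eef_rot: [[-0.987, -0.008, 0.158], [-0.158, 0.0, -0.987], [0.008, -1.0, -0.001]]
wrist_force: [0.5, 0.1, 0.2]
finger_gap: 0.0005
```

Emit:
{"method": "arm_command", "body": {"targets": [[-0.1, -0.5, 0.5, 0], [-0.2, -0.6, 1, 0], [-0.2, -0.6, 1, 0]], "claw": 0.85}}

```text
t: 10.1
ee_pos: [0.6101, -0.082, 0.2104]
eef_rot: [[-0.988, -0.006, 0.156], [-0.156, -0.001, -0.988], [0.006, -1.0, -0.0]]
wrist_force: [-0.6, 0.6, -0.7]
finger_gap: 0.054
```

```bash
python3 c.py 0.6475 -0.2352 0.16 -81.9
```

```text
t 10.1 pos [ 0.6101 -0.082   0.2104] yaw -81.0 F [-0.6  0.6 -0.7] gap 0.054 q6 1.2 | shift [-0.11   0.419  1.31 ] turn 0.03
```

Cells 0 and 4 are the two empty ones. Next I'll move above A and take a close look.

Emit:
{"method": "arm_command", "body": {"targets": [[-0.05, 0, 0.5, 0.03], [-0.1, 0, 1, 0.03], [-0.1, 0, 1, 0.03], [-0.1, 0, 1, 0.03]]}}

```text
t: 10.6
ee_pos: [0.6403, -0.1971, 0.2091]
eef_rot: [[-0.99, -0.008, 0.141], [-0.141, 0.001, -0.99], [0.007, -1.0, -0.002]]
wrist_force: [0.1, -0.0, -0.6]
finger_gap: 0.0724
```

Emit:
{"method": "arm_command", "body": {"targets": [[-0.01, 0.2, 0.31, 0], [-0.01, 0.33, 0.31, 0], [-0.01, 0.33, 0.31, 0], [-0.01, 0.33, 0.31, 0]]}}

```text
t: 11.1
ee_pos: [0.6469, -0.2322, 0.1702]
eef_rot: [[-0.99, -0.007, 0.143], [-0.143, 0.001, -0.99], [0.007, -1.0, -0.002]]
wrist_force: [0.2, 0.4, 0.3]
finger_gap: 0.0728
```

```bash
python3 - <<'E'
from h import *
grab('top','top1.png');grab('side','side1.png')
im=cv2.imread('pics/side1.png')[140:260,280:440]; im2=cv2.imread('pics/top1.png')[190:290,360:480]
a=cv2.resize(im,(800,600),interpolation=cv2.INTER_CUBIC);cv2.imwrite('pics/c1.png',a)
go(0.6475,-0.2352,0.16,-81.9)
s=ctrl.sense();print('tcp px side',px('side',s['ee_pos']),'A base',px('side',[.6475,-.2352,0]))
E
```

```text
t 11.2 pos [ 0.6472 -0.2328  0.1709] yaw -81.8 F [-0.4 -0.2  0. ] gap 0.0727 q6 1.01 | shift [-0.     0.091  0.02 ] turn 0.003
tcp px side [349.3 168.2] A base [347.6 223. ]
```

View pics/c1.png

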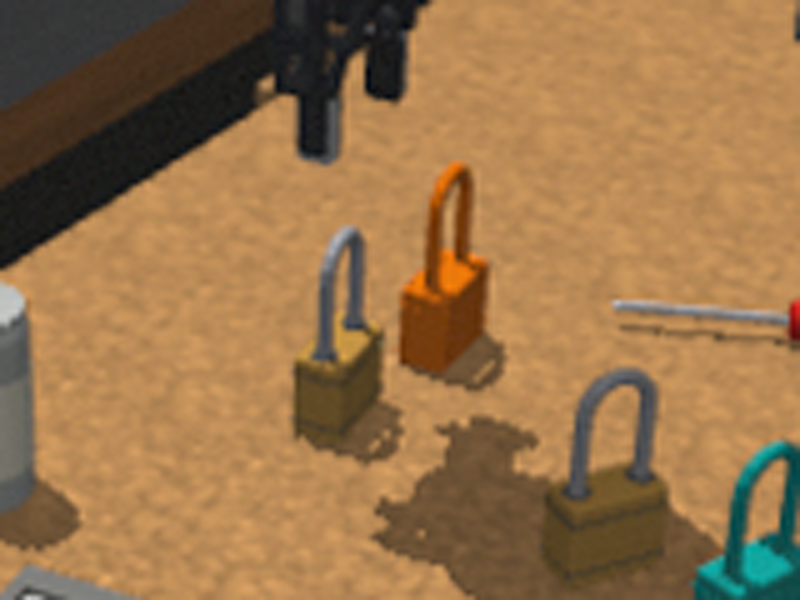

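The side crop (5x) shows A's shackle top at about (349.4,186), against a prediction of (349,185.7). The open fingers straddle it, with their midpoint at about (350,165). I'll descend and grip.

Emit:
{"method": "arm_command", "body": {"targets": [[0, 0.25, 0.02, 0], [0, 0.5, 0.02, 0], [0, 0.7, 0.02, 0], [0, 0.85, 0.02, 0], [0, 0.96, 0.02, 0], [0, 0.96, 0.02, 0], [0, 0.96, 0.02, 0]]}}

```text
t: 12.08
ee_pos: [0.6476, -0.2355, 0.0569]
eef_rot: [[-0.99, -0.004, 0.142], [-0.142, -0.0, -0.99], [0.004, -1.0, -0.0]]
wrist_force: [-0.4, -0.5, 0.8]
finger_gap: 0.0725
```

Emit:
{"method": "arm_command", "body": {"targets": [[0, 0, 0, 0], [0, 0, 0, 0], [0, 0, 0, 0], [0, 0, 0, 0], [0, 0, 0, 0], [0, 0, 0, 0]], "claw": 0, "force": 80}}

```text
t: 12.82
ee_pos: [0.6485, -0.2355, 0.0586]
eef_rot: [[-0.99, -0.002, 0.142], [-0.142, -0.001, -0.99], [0.002, -1.0, 0.0]]
wrist_force: [-0.8, 2.1, 5.5]
finger_gap: 0.0438
```

Emit:
{"method": "arm_command", "body": {"targets": [[0, -0.1, 0, 0], [0, -0.3, 0, 0], [0, -0.5, 0, 0], [0, -0.7, 0, 0], [0, -0.9, 0, 0], [0, -0.9, 0, 0]]}}

```text
t: 13.58
ee_pos: [0.6502, -0.2362, 0.1697]
eef_rot: [[-0.99, 0.002, 0.142], [-0.142, -0.003, -0.99], [-0.002, -1.0, 0.003]]
wrist_force: [-0.4, 0.2, -3.1]
finger_gap: 0.044
```

```bash
python3 - <<'E'
from h import *
grab('top','top2.png');grab('side','side2.png')
im=cv2.imread('pics/side2.png')[90:240,270:430];cv2.imwrite('pics/c2.png',cv2.resize(im,None,fx=4,fy=4,interpolation=cv2.INTER_CUBIC))
go(0.5467,0.1556,0.163,-80.7)
E
```

```text
t 13.68 pos [ 0.6485 -0.2354  0.166 ] yaw -81.8 F [ 0.3  0.4 -4.6] gap 0.0443 q6 1.01 | shift [ 0.376  0.025 -3.346] turn -0.037
```

View pics/c2.png

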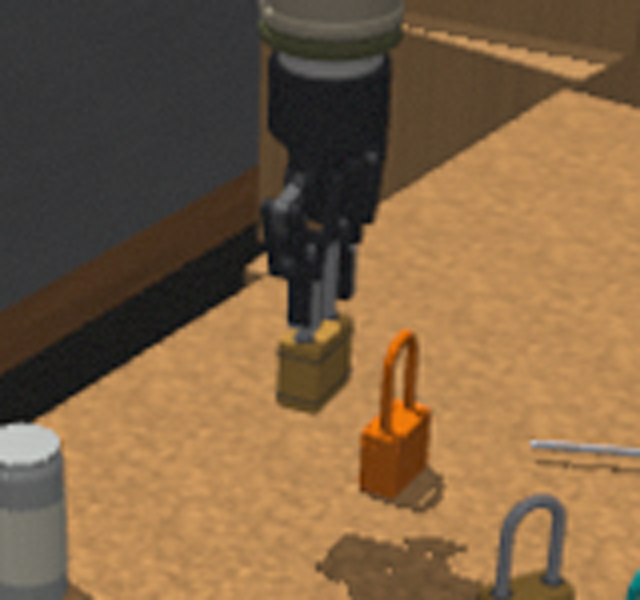

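A is held upright (lift force −4.6 N). I'll carry it to cell 4.

Emit:
{"method": "arm_command", "body": {"targets": [[0.05, 0, -0.3, 0], [0.08, 0, -0.65, 0], [0.1, 0, -1, 0], [0.1, 0, -1, 0]]}}

```text
t: 14.18
ee_pos: [0.618, -0.1149, 0.1638]
eef_rot: [[-0.989, -0.006, 0.146], [-0.146, 0.001, -0.989], [0.006, -1.0, -0.002]]
wrist_force: [-0.2, -0.7, -4.2]
finger_gap: 0.0443
```

Emit:
{"method": "arm_command", "body": {"targets": [[0.05, 0, -0.35, 0], [0.1, 0, -0.7, 0], [0.12, 0, -1, -0.02], [0.12, 0, -1, -0.02]]}}

```text
t: 14.68
ee_pos: [0.5851, 0.0036, 0.1627]
eef_rot: [[-0.987, -0.009, 0.159], [-0.159, 0.002, -0.987], [0.008, -1.0, -0.003]]
wrist_force: [-0.1, -0.6, -4.1]
finger_gap: 0.0442
```

Emit:
{"method": "arm_command", "body": {"targets": [[0.05, 0, -0.35, 0], [0.1, 0, -0.7, 0], [0.12, 0, -1, -0.02], [0.12, 0, -1, -0.02], [0.12, 0, -1, -0.02]]}}

```text
t: 15.3
ee_pos: [0.552, 0.1187, 0.1625]
eef_rot: [[-0.986, -0.009, 0.168], [-0.168, 0.001, -0.986], [0.009, -1.0, -0.003]]
wrist_force: [-0.9, 0.0, -3.6]
finger_gap: 0.0441
```

```bash
python3 c.py 0.5467 0.1556 0.125 -80.7
```

```text
t 15.3 pos [0.552  0.1187 0.1625] yaw -80.3 F [-0.9  0.  -3.6] gap 0.0441 q6 1.52 | shift [-0.011  0.313 -0.31 ] turn 0.013
```

Emit:
{"method": "arm_command", "body": {"targets": [[0, 0, -0.15, 0], [-0.01, 0.1, -0.31, 0.01], [-0.01, 0.25, -0.31, 0.01], [-0.01, 0.31, -0.31, 0.01], [-0.01, 0.31, -0.31, 0.01]]}}

```text
t: 15.92
ee_pos: [0.5459, 0.1549, 0.1243]
eef_rot: [[-0.987, -0.011, 0.163], [-0.163, 0.001, -0.987], [0.011, -1.0, -0.002]]
wrist_force: [-0.3, -0.6, -3.6]
finger_gap: 0.0441
```

```bash
python3 - <<'E'
from h import *
grab('top','top3.png');grab('side','side3.png')
a=cv2.imread('pics/side3.png')[210:350,220:360];b=cv2.imread('pics/top3.png')[210:330,220:340]
a=cv2.resize(a,(400,400),interpolation=cv2.INTER_CUBIC);b=cv2.resize(b,(400,400),interpolation=cv2.INTER_CUBIC)
cv2.imwrite('pics/c3.png',np.hstack([a,b]))
go(0.5467,0.1556,0.071,-80.7)
s=ctrl.sense();p=s['ee_pos'];R=s['eef_rot']
for dx in(-.015,.015):
  for dz in (-.028,.028):
    q=p+R@[dx,0,dz]; q[2]=p[2]-.058; print(px('side',q), (px('side',q)-[220,210])*400/140)
E
```

```text
t 16.02 pos [0.5469 0.1551 0.1257] yaw -80.6 F [-0.1  1.  -5. ] gap 0.0439 q6 1.59 | shift [-0.003  0.456 -0.003] turn 0.002
[272.4 296.8] [149.71428571 248.        ]
[285.6 282. ] [187.42857143 205.71428571]
[284.6 301.1] [184.57142857 260.28571429]
[297.5 286. ] [221.42857143 217.14285714]
```

View pics/c3.png

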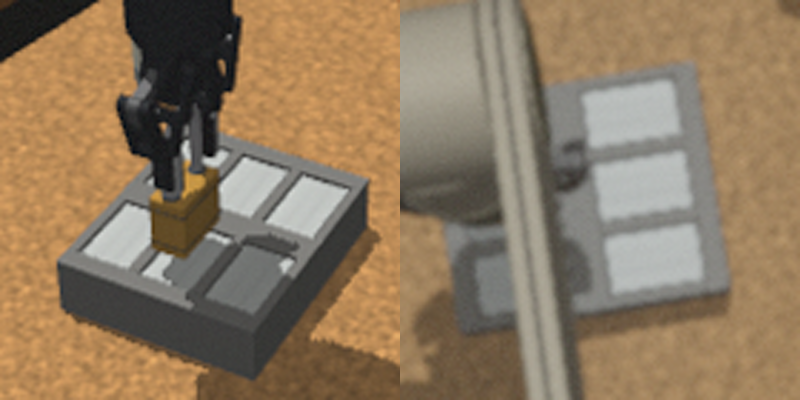

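The held padlock's lower corners at (152,246), (183,256) and (219,222) match prediction to about 1 image pixel. I'll lower partway and check the force.

Emit:
{"method": "arm_command", "body": {"targets": [[0, 0.08, 0, 0], [0, 0.14, 0, 0], [0, 0.18, 0, 0], [0, 0.22, 0, 0], [0, 0.26, 0, 0], [0, 0.26, 0, 0]]}}

```text
t: 16.77
ee_pos: [0.5465, 0.1551, 0.0941]
eef_rot: [[-0.987, -0.009, 0.163], [-0.163, 0.001, -0.987], [0.009, -1.0, -0.002]]
wrist_force: [-0.3, -0.7, -2.5]
finger_gap: 0.0445
```

```bash
python3 c.py 0.5467 0.1556 0.072 -80.7
```

```text
t 16.77 pos [0.5465 0.1551 0.0941] yaw -80.6 F [-0.3 -0.7 -2.5] gap 0.0445 q6 1.59 | shift [-0.004  0.184 -0.003] turn 0.002
```

Emit:
{"method": "arm_command", "body": {"targets": [[0, 0.05, 0, 0], [0, 0.1, 0, 0], [0, 0.14, 0, 0], [0, 0.17, 0, 0], [0, 0.19, 0, 0], [0, 0.19, 0, 0]]}}

```text
t: 17.52
ee_pos: [0.5465, 0.1552, 0.0716]
eef_rot: [[-0.987, -0.009, 0.163], [-0.163, 0.001, -0.987], [0.009, -1.0, -0.002]]
wrist_force: [0.4, 0.6, -0.6]
finger_gap: 0.0442
```

Force has dropped to about −0.6 N, so it is on the floor. I'll release, rise and head toward B.

Emit:
{"method": "arm_command", "body": {"targets": [[0, 0, 0, 0], [0, 0, 0, 0], [0, 0, 0, 0], [0, 0, 0, 0]], "claw": 0.85}}

```text
t: 18.02
ee_pos: [0.5465, 0.1552, 0.0717]
eef_rot: [[-0.987, -0.009, 0.163], [-0.163, 0.001, -0.987], [0.009, -1.0, -0.002]]
wrist_force: [0.8, 0.4, 0.7]
finger_gap: 0.0724
```

Emit:
{"method": "arm_command", "body": {"targets": [[0, -0.1, 0, 0], [0, -0.35, 0, 0], [0, -0.7, 0, 0], [0, -1, 0, 0], [0, -1, 0, 0]]}}

```text
t: 18.65
ee_pos: [0.5502, 0.1556, 0.197]
eef_rot: [[-0.987, -0.001, 0.163], [-0.163, 0.003, -0.987], [0.0, -1.0, -0.003]]
wrist_force: [0.3, 0.2, 0.3]
finger_gap: 0.0725
```

Emit:
{"method": "arm_command", "body": {"targets": [[0.1, -0.1, 0.4, 0.3], [0.2, -0.1, 0.8, 0.6], [0.2, -0.1, 1, 0.9], [0.2, -0.1, 1, 1], [0.2, -0.1, 1, 1]]}}

```text
t: 19.27
ee_pos: [0.5457, 0.0329, 0.2083]
eef_rot: [[-0.936, -0.002, -0.353], [0.353, 0.003, -0.936], [0.003, -1.0, -0.002]]
wrist_force: [-0.5, 0.2, -0.0]
finger_gap: 0.0728
```

```bash
python3 - <<'E'
from h import *
grab('side','side4.png')
im=cv2.imread('pics/side4.png')
cv2.imwrite('pics/c4.png',np.hstack([cv2.resize(im[190:270,360:460],(500,400),interpolation=cv2.INTER_CUBIC),cv2.resize(im[220:350,230:360],(300,300),interpolation=cv2.INTER_CUBIC)[:,:].copy() if 0 else cv2.resize(im[215:345,230:328],(300,400),interpolation=cv2.INTER_CUBIC)]))
go(0.4637,-0.1998,0.17,-120)
E
```

```text
t 19.32 pos [0.5457 0.0332 0.2084] yaw -110.6 F [-0.2  1.   0.6] gap 0.0724 q6 1.89 | shift [-0.043  0.316  2.059] turn 0.314
```

View pics/c4.png

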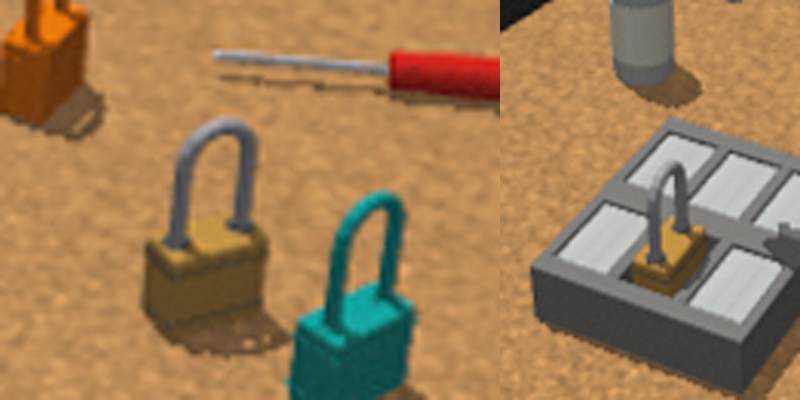

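A is sunk in cell 4, upright. In the B crop (5x), the leg bases are at (177,243) and (240,225), and the shackle top is at about (216,122). The turquoise one is lower right.

```bash
python3 - <<'E'
from h import *
f=lambda x,y:(360+x/5,190+y/5)
a=w('side',*f(177,243),.05);b=w('side',*f(240,225),.05);print(a,b,(a+b)/2,np.degrees(np.arctan2(*(b-a)[[1,0]])),np.linalg.norm(a-b))
print(w('side',*f(216,122),.1135))
p=[w('side',*f(*q),.05) for q in((147,240),(163,275),(266,240),(245,215))];print(p)
B=[.4637,-.1998]
for ang in(-115,-120,-125):
  d=np.array([np.cos(np.radians(ang)),np.sin(np.radians(ang))]);print(ang,[((px('side',[*(np.array(B)+s*.0185*d),.05])-[360,190])*5).round() for s in(1,-1)])
E
```

```text
[ 0.4695 -0.1837  0.05  ] [ 0.4521 -0.2167  0.05  ] [ 0.4608 -0.2002  0.05  ] -117.80145877993411 0.03730629973610354
[ 0.4649 -0.2031  0.1135]
[array([ 0.4829, -0.177 ,  0.05  ]), array([ 0.461 , -0.1556,  0.05  ]), array([ 0.4351, -0.2128,  0.05  ]), array([ 0.4545, -0.2261,  0.05  ])]
-115 [array([233., 222.]), array([173., 242.])]
-120 [array([235., 224.]), array([171., 240.])]
-125 [array([237., 226.]), array([169., 239.])]
```

Emit:
{"method": "arm_command", "body": {"targets": [[-0.02, 0, 0.4, 0.1], [-0.02, 0, 0.8, 0.2], [-0.02, 0.1, 1, 0.31], [-0.02, 0.1, 1, 0.31]]}}

```text
t: 19.82
ee_pos: [0.5046, -0.0806, 0.195]
eef_rot: [[-0.867, -0.004, -0.499], [0.499, 0.003, -0.867], [0.005, -1.0, -0.001]]
wrist_force: [-0.2, 0.0, -0.8]
finger_gap: 0.0725
```

```bash
python3 c.py 0.4637 -0.1998 0.17 -120
```

```text
t 19.82 pos [ 0.5046 -0.0806  0.195 ] yaw -119.9 F [-0.2  0.  -0.8] gap 0.0725 q6 1.83 | shift [-0.2    0.207  1.031] turn 0.003
```

Emit:
{"method": "arm_command", "body": {"targets": [[-0.1, 0.05, 0.4, 0], [-0.18, 0.1, 0.8, 0], [-0.18, 0.2, 1, -0.03], [-0.18, 0.2, 1, -0.03], [-0.18, 0.2, 1, -0.03]]}}

```text
t: 20.45
ee_pos: [0.4643, -0.1943, 0.1713]
eef_rot: [[-0.875, -0.003, -0.484], [0.484, 0.003, -0.875], [0.004, -1.0, -0.001]]
wrist_force: [-0.5, 1.4, 0.2]
finger_gap: 0.0727
```

```bash
python3 c.py 0.462 -0.2005 0.0555 -119
```

```text
t 20.45 pos [ 0.4643 -0.1943  0.1713] yaw -118.9 F [-0.5  1.4  0.2] gap 0.0727 q6 1.58 | shift [-0.013  0.965  0.056] turn 0.003
```

Emit:
{"method": "arm_command", "body": {"targets": [[-0.01, 0.15, 0.06, 0], [-0.01, 0.35, 0.06, 0], [-0.01, 0.6, 0.06, 0], [-0.01, 0.8, 0.06, 0], [-0.01, 0.95, 0.06, 0], [-0.01, 0.96, 0.06, 0], [-0.01, 0.96, 0.06, 0]]}}

```text
t: 21.32
ee_pos: [0.462, -0.2009, 0.0567]
eef_rot: [[-0.875, -0.002, -0.483], [0.483, 0.003, -0.875], [0.003, -1.0, -0.001]]
wrist_force: [0.4, -0.4, -0.0]
finger_gap: 0.0724
```

Emit:
{"method": "arm_command", "body": {"targets": [[0, 0, 0, 0], [0, 0, 0, 0], [0, 0, 0, 0], [0, 0, 0, 0], [0, 0, 0, 0], [0, 0, 0, 0]], "claw": 0}}

```text
t: 22.08
ee_pos: [0.4632, -0.2013, 0.0582]
eef_rot: [[-0.875, 0.0, -0.483], [0.483, 0.002, -0.875], [0.001, -1.0, -0.002]]
wrist_force: [-0.1, 2.7, 5.6]
finger_gap: 0.0443
```

Emit:
{"method": "arm_command", "body": {"targets": [[0, -0.1, 0, 0], [0, -0.3, 0, 0], [0, -0.5, 0, 0], [0, -0.7, 0, 0], [0, -0.9, 0, 0], [0, -0.9, 0, 0]]}}

```text
t: 22.82
ee_pos: [0.4644, -0.2023, 0.1688]
eef_rot: [[-0.875, 0.004, -0.483], [0.483, -0.0, -0.875], [-0.004, -1.0, -0.002]]
wrist_force: [0.5, -0.2, -3.8]
finger_gap: 0.0442
```

```bash
python3 c.py 0.5089 0.0521 0.165 -80.7
```

```text
t 22.82 pos [ 0.4644 -0.2023  0.1688] yaw -118.9 F [ 0.5 -0.2 -3.8] gap 0.0442 q6 1.56 | shift [ 0.7    0.033 -2.035] turn -1.273
```

B is held. I'll carry it to cell 0.

Emit:
{"method": "arm_command", "body": {"targets": [[0.12, 0, -0.35, -0.25], [0.24, 0, -0.7, -0.5], [0.35, 0, -1, -0.75], [0.35, 0, -1, -1], [0.35, 0, -1, -1]]}}

```text
t: 23.45
ee_pos: [0.4849, -0.0764, 0.1676]
eef_rot: [[-1.0, 0.002, 0.019], [-0.019, -0.0, -1.0], [-0.002, -1.0, 0.0]]
wrist_force: [-0.2, -0.7, -4.7]
finger_gap: 0.0442
```

```bash
python3 c.py 0.5089 0.0521 0.165 -80.7
```

```text
t 23.45 pos [ 0.4849 -0.0764  0.1676] yaw -88.9 F [-0.2 -0.7 -4.7] gap 0.0442 q6 1.29 | shift [-0.22   0.022 -1.067] turn -0.273
```

Emit:
{"method": "arm_command", "body": {"targets": [[-0.1, 0, -0.35, -0.1], [-0.2, 0, -0.7, -0.2], [-0.22, 0, -1, -0.27], [-0.22, 0.1, -1, -0.27], [-0.22, 0.25, -1, -0.27], [-0.22, 0.3, -1, -0.27]]}}

```text
t: 24.2
ee_pos: [0.5075, 0.0429, 0.1289]
eef_rot: [[-0.988, -0.002, 0.157], [-0.157, -0.0, -0.988], [0.002, -1.0, 0.0]]
wrist_force: [-0.3, 0.0, -3.9]
finger_gap: 0.0441
```

```bash
python3 c.py 0.5089 0.0521 0.125 -80.7
```

```text
t 24.2 pos [0.5075 0.0429 0.1289] yaw -80.9 F [-0.3  0.  -3.9] gap 0.0441 q6 1.4 | shift [-0.024  0.032 -0.073] turn -0.008
```

Emit:
{"method": "arm_command", "body": {"targets": [[-0.02, 0.03, -0.07, -0.01], [-0.02, 0.03, -0.07, -0.01], [-0.02, 0.03, -0.07, -0.01]]}}

```text
t: 24.58
ee_pos: [0.5089, 0.0516, 0.1258]
eef_rot: [[-0.987, -0.001, 0.163], [-0.163, -0.0, -0.987], [0.001, -1.0, 0.0]]
wrist_force: [0.3, -0.6, -3.1]
finger_gap: 0.0444
```

```bash
python3 - <<'E'
from h import *
grab('side','side5.png')
cv2.imwrite('pics/c5.png',cv2.resize(cv2.imread('pics/side5.png')[190:340,230:380],(600,600),interpolation=cv2.INTER_CUBIC))
go(0.5089,0.0521,0.0945,-80.7)
s=ctrl.sense();p=s['ee_pos'];R=s['eef_rot']
for dx in(-.015,.015):
  for dz in (-.028,.028):
    q=p+R@[dx,0,dz]; q[2]=p[2]-.058; print((px('side',q)-[230,190])*4)
E
```

```text
t 24.62 pos [0.509  0.0515 0.1259] yaw -80.6 F [-0.4  0.4 -4.3] gap 0.044 q6 1.41 | shift [-0.     0.262 -0.005] turn 0.002
[343.6 355.6]
[388.8 301.2]
[392.  371.6]
[436. 316.]
```

View pics/c5.png

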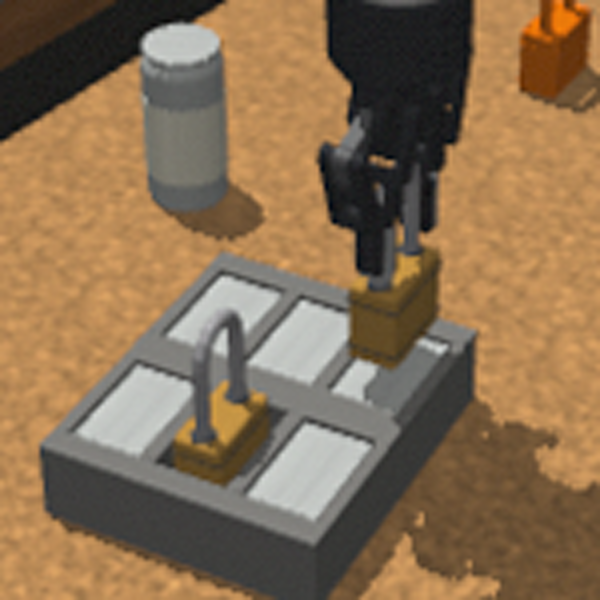

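B's lower corners at (350,350), (393,367) and (436,316) agree with prediction within about 1.5 image pixels (3 mm), and the clearance is 7 mm. I'll lower it.

Emit:
{"method": "arm_command", "body": {"targets": [[0, 0.08, 0, 0], [0, 0.14, 0, 0], [0, 0.18, 0, 0], [0, 0.22, 0, 0], [0, 0.26, 0, 0], [0, 0.26, 0, 0]]}}

```text
t: 25.38
ee_pos: [0.5088, 0.0515, 0.0943]
eef_rot: [[-0.987, -0.001, 0.163], [-0.163, -0.0, -0.987], [0.001, -1.0, 0.0]]
wrist_force: [-0.3, 0.5, -4.4]
finger_gap: 0.0441
```

```bash
python3 c.py 0.5089 0.0521 0.0715 -80.7
```

```text
t 25.38 pos [0.5088 0.0515 0.0943] yaw -80.6 F [-0.3  0.5 -4.4] gap 0.0441 q6 1.41 | shift [-0.002  0.19  -0.005] turn 0.002
```

Emit:
{"method": "arm_command", "body": {"targets": [[0, 0.05, 0, 0], [0, 0.1, 0, 0], [0, 0.14, 0, 0], [0, 0.17, 0, 0], [0, 0.19, 0, 0], [0, 0.19, 0, 0]]}}

```text
t: 26.12
ee_pos: [0.5088, 0.0515, 0.0715]
eef_rot: [[-0.987, -0.001, 0.163], [-0.163, -0.0, -0.987], [0.001, -1.0, 0.0]]
wrist_force: [1.1, 0.4, -2.0]
finger_gap: 0.0439
```

```bash
python3 c.py 0.5089 0.0521 0.0715 -80.7
```

```text
t 26.12 pos [0.5088 0.0515 0.0715] yaw -80.6 F [ 1.1  0.4 -2. ] gap 0.0439 q6 1.41 | shift [-0.002 -0.    -0.005] turn 0.002
```

Emit:
{"method": "arm_command", "body": {"targets": [[0, 0, 0, 0], [0, 0, 0, 0], [0, 0, 0, 0], [0, 0, 0, 0]], "claw": 0.85}}

```text
t: 26.62
ee_pos: [0.5089, 0.0515, 0.0716]
eef_rot: [[-0.987, -0.001, 0.163], [-0.163, -0.0, -0.987], [0.001, -1.0, 0.0]]
wrist_force: [0.2, -0.2, -0.3]
finger_gap: 0.0725
```

Emit:
{"method": "arm_command", "body": {"targets": [[0, -0.1, 0, 0], [0, -0.35, 0, 0], [0, -0.7, 0, 0], [0, -1, 0, 0], [0, -1, 0, 0], [0, -1, 0, 0]]}}

```text
t: 27.38
ee_pos: [0.5089, 0.0516, 0.1918]
eef_rot: [[-0.987, -0.0, 0.163], [-0.163, -0.0, -0.987], [0.001, -1.0, 0.0]]
wrist_force: [-0.2, 0.4, -0.2]
finger_gap: 0.0723
```

Emit:
{"method": "arm_command", "body": {"targets": [[0, -0.2, 0.4, 0], [0, -0.2, 0.8, 0], [0, -0.2, 1, 0], [0, -0.2, 1, 0], [0, -0.2, 1, 0], [0, -0.2, 1, 0]]}}

```text
t: 28.12
ee_pos: [0.5281, -0.0658, 0.2153]
eef_rot: [[-0.987, -0.001, 0.164], [-0.164, 0.0, -0.987], [0.001, -1.0, -0.0]]
wrist_force: [-0.0, -0.5, -0.4]
finger_gap: 0.0725
```

```bash
python3 - <<'E'
from h import *
grab('side','side6.png')
cv2.imwrite('pics/c6.png',cv2.resize(cv2.imread('pics/side6.png')[190:340,230:380],(600,600),interpolation=cv2.INTER_CUBIC))
go(0.5,0,.2,-80)
for c in((.5467,.1552),(.5088,.0515)):
  print('top of shackle if seated', (px('side',[*c,.013+.1135])-[230,190])*4)
E
```

```text
t 28.18 pos [ 0.5282 -0.0658  0.2155] yaw -80.6 F [-0.7  0.6 -0.9] gap 0.0728 q6 1.19 | shift [ 0.142  0.129 -0.58 ] turn -0.019
top of shackle if seated [216.8 319.6]
top of shackle if seated [391.6 251.6]
```

View pics/c6.png

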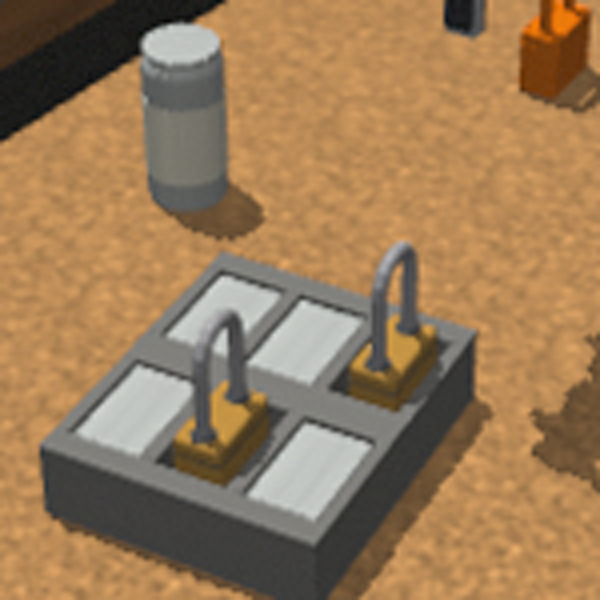

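Both padlocks stand upright in their cells. Shackle tops are at (218,315) and (402,248), against seated predictions of (217,320) and (392,252), so the heights agree within about 1 image pixel.

```bash
python3 -c "
from plant import ctrl
print(ctrl.finish_job())"
```

```text
the job is handed in; nothing more can be done
None
```

Both brass padlocks are in the stock tray's two empty cells, and I handed the job in at about 28 s of the 67 s allowed.

- **Finding the empty cells:** I felt the covers with the shut fingers. Cells 1, 2 and 5 stopped hard after about 4 mm (18–29 N). Cells 0 and 4 went down about 29 mm at about 1 N. I left cell 3 unprobed, since two empty cells had already been found.
- **Placing:** one padlock went into cell 4 and the other into cell 0, each lowered nearly to the floor and released. The wrist force never read above about 34 N.
- **Last checks:** the final side picture shows both padlocks upright and sunk in their cells. Shackle-top heights agree with the fully seated prediction within about 1 pixel (about 2 mm).
- **What disagreed:** the cell 0 padlock appears 2–3 pixels (about 4 mm) to one side of where I expected it, which is still inside the cell. Just before I let it go, the wrist still read −2.0 N, so it may have been about 1 mm short of the floor. I did not measure it again afterwards.
- **Bystanders:** the can looked unmoved in the last pictures, as did the visible part of the orange look-alike. The mug, screwdriver and turquoise look-alike were outside the last crop; nothing in the forces suggested any contact with them.

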